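# Park the supply unit in the trolley corner

### The job

The trolley is about to be wheeled away: push the small white supply unit along the steel top into the far left corner (far from the robot, on its left), square and flush with its plain back against the far rim and its left end against the left rim, so that it cannot slide about. Move it only by pushing its housing: do not lift or tip it and do not touch the controls on its lid. Leave the other things where they stand.

Things in the scene. Friction and masses are not known exactly. Their poses are not given: they have to be found in the camera images.
- trolley: Trolley with a steel top, fixed. Origin at the centre of the top, on its surface (z = 0); x points to the far rim, y to the left rim. An upright rim 20 mm high, 10 mm thick runs all round; inner faces of the far/near rims at x = +/-200 mm, of the left/right rims at y = +/-380 mm. At y = +/-420 mm stands a white 25 mm tube handle, x = -183 to +183 mm, its top 118 mm above the steel.
- trolley_corner (a point): Far left inside corner of the trolley's rims, at the surface of the steel top; axes as the trolley's.
- unit: Supply unit: loose white box, 110 (x) by 140 (y) by 60 mm high, upright plain sides, 6 mm feet; 0.45 to 0.87 kg, friction on steel 0.5 to 0.75. Origin: centre of the footprint, at the surface. +x is its plain back (goes to the far rim), +y its left end (to the left rim); vents and a black socket on its -x front. Starts within 0.45 rad of square with the trolley, off both rims.
- unit_corner (a point): Back left vertical edge of the supply unit (its +x, +y corner), at surface level; axes as the unit's. Fully home it coincides with the trolley's far left inside corner.
- controls: Controls on the unit's lid, not to be touched: black knob, brass terminal clamp, yellow and black buttons. Origin at the centre of the lid's top, 60 mm above the unit's origin; axes as the unit's. They reach 20 mm above the lid and lie within x = -15 to +32 mm, y = -54 to +52 mm.
- console: Large white treatment console with a sloped dark screen towards the robot and a red stop button on top, fixed on the right part of the trolley: about 270 mm (x) by 280 mm (y), 272 mm high. Origin at the centre of its underside.
- gel_bottle: Loose white gel bottle with a blue cap, 48 mm across, 125 mm high; leave it standing. Origin at the centre of its underside.
- steel_bowl: Loose small stainless bowl, 76 mm across, 36 mm high; leave it standing. Origin at the centre of its underside.
- swab_jar: Loose amber glass jar with a steel lid, 56 mm across, 75 mm high; leave it standing. Origin at the centre of its underside.

How it is judged:
At the end, for the whole second after the job is handed in: The supply unit stands on its feet on the steel top, at rest, its back left edge no more than 6 mm from the far rim and from the left rim and its back parallel to the far rim within 0.04 rad; bottle, bowl and jar stand within 20 mm of where they were (x of unit_corner in the frame of trolley_corner above -0.006 m and y of unit_corner in the frame of trolley_corner above -0.006 m and horizontal distance between unit_corner and trolley_corner below 0.009 m and angle between the x axis of unit and the x axis of trolley, either way round below 0.04 rad and height (world z) of unit below 0.004 m and angle between unit's own z axis and vertical below 0.03 rad and linear speed of unit below 0.01 m/s and distance of each of gel_bottle, steel_bowl, swab_jar from where it was at the start of the episode below 0.02 m and angle between each of gel_bottle, steel_bowl, swab_jar's own z axis and vertical below 0.1 rad); the robot touches nothing.
It fails at once if the supply unit is lifted or carried (12 mm or more off the steel) (height (world z) of unit above 0.012 m).
It fails at once if the supply unit is tipped (more than 0.15 rad) (angle between unit's own z axis and vertical above 0.15 rad).
It fails at once if the arm touches the controls on the unit's lid (contact force between any of the fingers, the arm and controls above 1 N).
It fails at once if the bottle, bowl or jar is shifted or knocked over (distance of any of gel_bottle, steel_bowl, swab_jar from where it was at the start of the episode above 0.02 m or angle between any of gel_bottle, steel_bowl, swab_jar's own z axis and vertical above 0.3 rad).
It also fails if it takes over 51 s, if anything falls off the work surface, if the arm or the gripper's body presses on something with over 40 N, if the wrist force passes 120 N, or if a joint passes its speed limit or range.

### The arm

A 6-joint arm with a two-finger parallel gripper is mounted at the origin on the work surface. World frame = base frame: x ahead of the robot, y to its left, z up, the work surface at z = 0. Lengths are in m, angles in rad, forces in N, time in s.
With the tool pointing down it reaches from about 0.425 to 0.95 m from the base axis. Payload 3.5 kg.
Tool frame: the origin (TCP) lies midway between the tips of the shut fingers; the grasp point (between the pads) lies manip.pinch_z behind it (manip.pinch_z is the distance from the TCP to the grasp point, in m); z points along the fingers, x is the direction in which the jaws open and shut, and the axes are right-handed (so a half turn about z gives the same grasp; the last joint's range is limited). The gripper opens to 85 mm and grips with 20 to 120 N. Pads are 22 mm wide; open, the fingers measure 114 mm over their backs; the gripper's body (76 mm by 85 mm) begins 54 mm behind the grasp point. The pads swing forward as they close: fully open they stand 13 mm farther back than shut.
Start: joints at [1.124, 0.286, 1.577, -0, 1.279, -0.15], TCP at [0.197, 0.645, 0.231] pointing down, gripper open.
Joint ranges: [-2.77, 2.77], [-0.9, 2.22], [0.21, 2.48], [-1.53, 4.67], [0.24, 2.81], [-2.84, 2.84]. Speed limits (rad/s): [2.79, 2.79, 3.14, 3.14, 3.14, 3.14].

### API

Orientations are given as a unit quaternion [w, x, y, z].
In Python, from workcell import manip gives the robot as it stands.
- The arm moves only by the tool servo_tool, never from a script. Its argument "series" is a list that holds one entry, the list of rows, each a list of 5 numbers: the gripper's target within -1 to 1 (shut at 1, half-way at 0, fully open at -1), then the shift along the world's x, y, z in m, then the turn about the world's z in rad. A call has 1 to 5 rows; each row shifts and turns the commanded pose from where the row before left it; what a row does not reach is not made up. A row lasts 1/10 s, in which the tool goes at most 50 mm and 8.59 degrees, less where a joint would pass 70% of its speed; a pose out of reach is approached as far as the arm can. A call is refused whole if a number of a shift passes 0.05 or a number of a turn 0.15, either way. A call with a gripper value outside its range is refused whole. The fingers move at their own pace and stop on an object; "force" is the grip in N (left out, the last holds). Time passes only in rows, so rows that do not move let the fingers close. It gives the time, the measured TCP pose, the force and the opening at its end, in the units of the state.
- manip.get_obs(): the state, without advancing time (a new reading comes with each control period).
- manip.snapshot(name): name is "scene" or "top" or "wrist"; returns a dict with "frame" (420x560x3 uint8, blue, green, red), "intrinsics" (3x3 intrinsics, pixels), "T" (4x4, takes a point from camera to world coordinates); the wrist camera has in their place "tool_from_camera" (4x4, takes a point from camera to tool coordinates, whose origin is the TCP and whose axes are the tool frame's). Camera axes: x right, y down, z forward; pixel columns grow to the right and rows downward; lengths in m; the calibration is good to about 2 mm. A picture is of the moment at which its call begins: read the wrist's pose just before it. There is no depth.
- manip.sign_off(): hands the job in, once; it reports no verdict.
The state is a dict: "clock": time; "q": joint angles; "qd": joint speeds; "joint_torque": joint torques, N m; "tcp_pos": TCP position; "tool_rot": TCP orientation; "wrist_force": force on the tool from outside, world axes, zero at the start; "wrist_torque": the same for the moment, N m; "gripper_width": opening from 0.0 (shut) to 1.0 (fully open).
Only numpy, scipy, OpenCV 4.12 (cv2) and the standard library are available. Lean on these libraries where they do the work, as an engineer would, in place of code of your own. Each camera call takes 0.05 s, during which the arm holds its last target. There are 200 camera calls.

## Working session

There is one attempt and no reset: what is moved stays moved. The work goes in short steps, Python scripts to look and compute and a tool call to move; the robot and the scene stay as the last step left them, time stands still between calls to the robot, and variables do not carry over. Pictures are saved under pics/ and viewed, about 8 in all and at most 12, crops included, and the job is handed in when it is done.

Besides the shell and the picture viewer there is one more tool, called after "Emit:" as name(argument=value, ...) on one line, values as JSON. servo_tool: Moves the arm, as the interface text tells. Its arguments: {"type":"object","properties":{"series":{"type":"array","items":{"type":"array","items":{"type":"array","items":{"type":"number"}}}},"force":{"type":"number"}},"required":["series"]}

```bash
mkdir -p pics; ls; python3 - <<'E'
from workcell import manip
import cv2,numpy as np
for n in("scene","top"):
    s=manip.snapshot(n);cv2.imwrite(f"pics/{n}0.png",s["frame"]);np.savez(f"pics/{n}0.npz",**s)
    print(n,s["intrinsics"].round(1).tolist(),s["T"].round(4).tolist())
o=manip.get_obs();print(o,manip.pinch_z)
E
```

```text
pics
scene [[521.9, 0.0, 280.5], [0.0, 521.9, 195.2], [0.0, 0.0, 1.0]] [[-0.7952, 0.4605, -0.3945, 1.0347], [0.6062, 0.5904, -0.5328, 0.6229], [-0.0124, -0.6628, -0.7487, 0.9778], [0.0, 0.0, 0.0, 1.0]]
top [[385.9, 0.0, 281.2], [0.0, 385.9, 209.1], [0.0, 0.0, 1.0]] [[-0.1035, -0.9705, 0.2176, 0.348], [-0.9946, 0.1015, -0.0206, 0.0092], [-0.002, -0.2186, -0.9758, 0.9149], [0.0, 0.0, 0.0, 1.0]]
{'clock': 0.1, 'q': array([ 1.12401111e+00,  2.87130504e-01,  1.57805298e+00,  1.26565645e-05,
        1.27862362e+00, -1.50015324e-01]), 'qd': array([-4.21091470e-05, -1.74547595e-03, -3.24916871e-03,  5.11932310e-04,
        3.80837824e-05,  2.78944628e-04]), 'joint_torque': array([ 9.02604097e-04, -4.07295513e+01, -2.93699402e+01, -1.38528180e-04,
        3.37692145e-03,  2.25082698e-05]), 'tcp_pos': array([0.1971049 , 0.64494455, 0.23003777]), 'tool_rot': array([ 5.12799071e-04,  8.03876467e-01,  5.94795258e-01, -9.81334699e-04]), 'wrist_force': array([ 0.01223663, -0.60781122, -0.10364424]), 'wrist_torque': array([ 0.01557542, -0.00352873, -0.02648087]), 'gripper_width': 1.0016813104037074} 0.0187
```

View pics/top0.png

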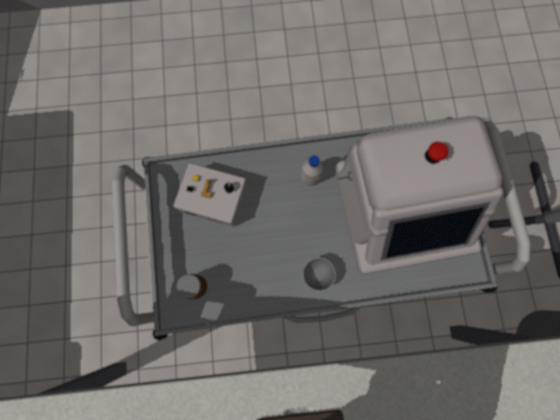

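View pics/scene0.png

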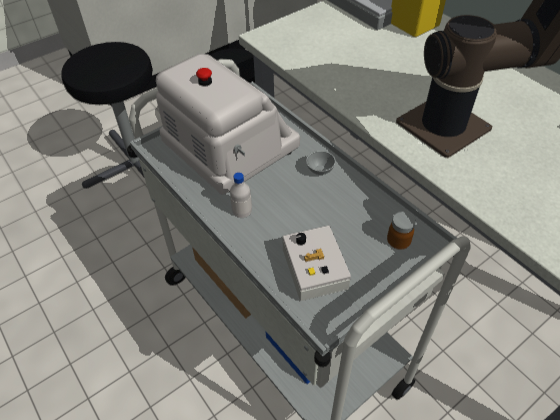

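```bash
python3 - <<'E'
import cv2,numpy as np
a=cv2.imread("pics/top0.png")[145:345,135:345]
a=np.uint8(255*(a/255.)**.6)
b=cv2.resize(a,None,fx=3,fy=3,interpolation=cv2.INTER_CUBIC)
for i in range(0,210,10):
    cv2.line(b,(3*i,0),(3*i,6 if i%50 else 14),(0,255,255),1)
for i in range(0,200,10):
    cv2.line(b,(0,3*i),(6 if i%50 else 14,3*i),(0,255,255),1)
cv2.imwrite("pics/topc.png",b)
E
cat > h.py <<'E'
import numpy as np,cv2
def ray(s,px,z):
    K,T=s["intrinsics"],s["T"]
    d=T[:3,:3]@np.linalg.solve(K,[px[0],px[1],1.]);o=T[:3,3]
    return (o+d*(z-o[2])/d[2])
def proj(s,P):
    T=np.linalg.inv(s["T"]);p=(T[:3,:3]@np.atleast_2d(P).T+T[:3,3:]);p=s["intrinsics"]@p
    return (p[:2]/p[2]).T
E
```

```text
(no output)
```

View pics/topc.png

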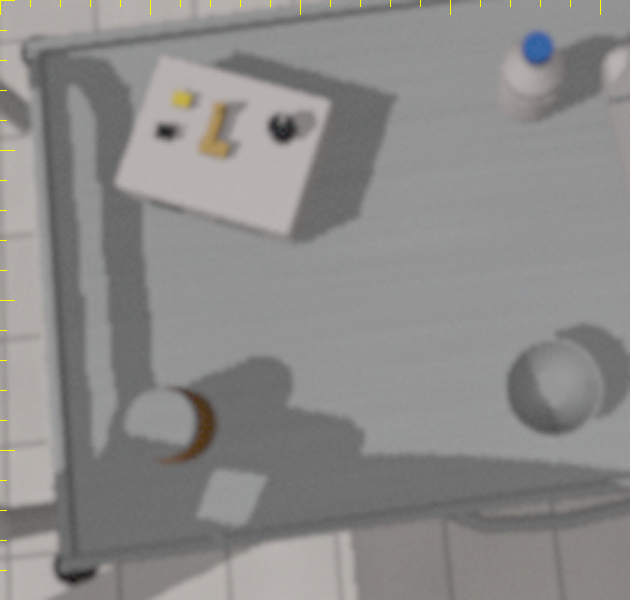

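```bash
python3 - <<'E'
import numpy as np
from h import *
s=dict(np.load("pics/top0.npz"))
f=lambda c,z:ray(s,(135+c[0]/3,145+c[1]/3),z).round(4)
L=[f(c,.06)[:2] for c in((162,55),(330,101),(292,238),(115,186))]
n=["BL","BR","FR","FL"]
for i in range(4):
    d=L[(i+1)%4]-L[i];print(n[i],L[i],"side",np.hypot(*d).round(4),"ang",np.arctan2(d[1],d[0]).round(3))
print("c",np.mean(L,0))
for c,nm in(((40,50),"FL"),((63,558),"NL")):print(nm,f(c,.02),f(c,0))
print("farrim pt",f((400,10),.02),"nearrim",f((400,513),.02))
print("jar",f((160,418),.075),"bowl",f((553,388),.036),"cap",f((537,46),.125))
E
```

```text
BL [0.6699 0.1938] side 0.1366 ang -1.952
BR [0.6191 0.067 ] side 0.1104 ang 2.798
FR [0.5152 0.1042] side 0.1412 ang 1.179
FL [0.5691 0.2347] side 0.1088 ang -0.385
c [0.593325 0.149925]
FL [0.6996 0.3012 0.02  ] [0.7075 0.3077 0.    ]
NL [0.3006 0.2956 0.02  ] [0.2995 0.302  0.    ]
farrim pt [0.7035 0.006  0.02  ] nearrim [0.3068 0.0444 0.02  ]
jar [0.392  0.2061 0.075 ] bowl [ 0.3856 -0.079   0.036 ] cap [ 0.6241 -0.089   0.125 ]
```

Emit:
servo_tool(series=[[[-0.3, 0.025, -0.045, 0, 0.031], [-0.3, 0.025, -0.045, 0, 0.031], [-0.3, 0.025, -0.045, 0, 0.031], [-0.3, 0.025, -0.045, 0, 0.031], [-0.3, 0.025, -0.045, 0, 0.031]]], force=20)

```text
clock: 0.6
tcp_pos: [0.3191, 0.425, 0.2308]
tool_rot: [0.0, 0.755, 0.656, -0.0]
wrist_force: [1.1, 0.1, -0.2]
gripper_width: 0.65
```

Emit:
servo_tool(series=[[[-0.3, 0.025, -0.045, 0, 0.031], [-0.3, 0.025, -0.045, 0, 0.031], [-0.3, 0.025, -0.045, 0, 0.031], [-0.3, 0.025, -0.045, 0, 0.031], [-0.3, 0.025, -0.045, 0, 0.031]]])

```text
clock: 1.1
tcp_pos: [0.4405, 0.2065, 0.231]
tool_rot: [-0.0, 0.702, 0.712, -0.0]
wrist_force: [1.3, 0.6, -0.3]
gripper_width: 0.648
```

Emit:
servo_tool(series=[[[-0.3, 0.023, -0.04, 0, 0], [-0.3, 0, 0, -0.04, 0], [-0.3, 0, 0, -0.04, 0], [-0.3, 0, 0, -0.03, 0], [-0.3, 0, 0, 0, 0]]])

```text
clock: 1.6
tcp_pos: [0.459, 0.1675, 0.1161]
tool_rot: [-0.003, 0.703, 0.712, -0.005]
wrist_force: [-0.3, -0.3, -0.3]
gripper_width: 0.65
```

```bash
python3 - <<'E'
from workcell import manip
import cv2,numpy as np
o=manip.get_obs()
s=manip.snapshot("wrist");cv2.imwrite("pics/w1.png",s["frame"])
t=manip.snapshot("top");cv2.imwrite("pics/t1.png",t["frame"])
print(o["tcp_pos"],o["tool_rot"],s["tool_from_camera"].round(3).tolist())
a=np.hstack([cv2.resize(t["frame"][130:350,130:350],(400,400)),cv2.resize(s["frame"],(400,300),interpolation=cv2.INTER_AREA) if 0 else cv2.copyMakeBorder(cv2.resize(s["frame"],(400,300)),0,100,0,0,0)])
cv2.imwrite("pics/c1.png",a)
E
```

```text
[0.45904964 0.16747697 0.11605333] [-0.0034708   0.70263186  0.71153028 -0.00459193] [[1.0, -0.0, 0.0, -0.001], [0.0, 0.953, 0.303, -0.077], [-0.0, -0.303, 0.953, -0.143], [0.0, 0.0, 0.0, 1.0]]
```

View pics/c1.png

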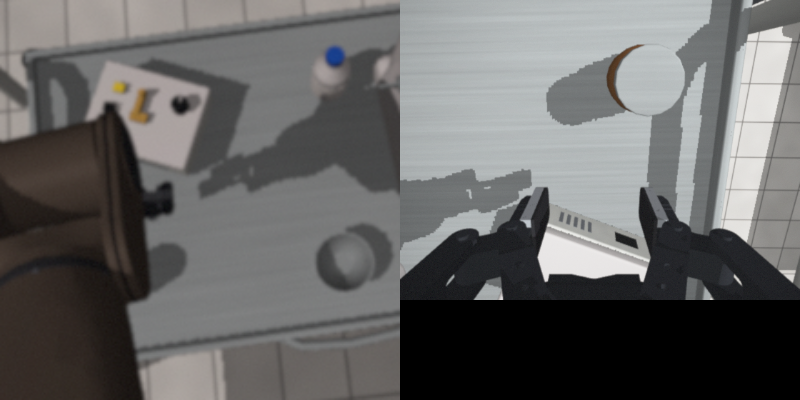

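Emit:
servo_tool(series=[[[-0.3, 0.006, -0.008, -0.02, 0], [-0.3, 0.006, -0.008, -0.02, 0], [-0.3, 0, 0, -0.03, 0], [-0.3, 0, 0, -0.03, 0], [-0.3, 0, 0, 0, 0]]])

```text
clock: 2.2
tcp_pos: [0.4738, 0.1524, 0.02]
tool_rot: [-0.001, 0.702, 0.712, -0.002]
wrist_force: [-0.2, -0.3, -0.7]
gripper_width: 0.651
```

Emit:
servo_tool(series=[[[-0.3, 0.01, 0, -0.004, 0], [-0.3, 0.01, 0, 0, 0], [-0.3, 0.01, 0, 0, 0], [-0.3, 0.01, 0, 0, 0], [-0.3, 0.01, 0, 0, 0]]])

```text
clock: 2.7
tcp_pos: [0.5231, 0.1522, 0.0175]
tool_rot: [-0.003, 0.703, 0.711, -0.003]
wrist_force: [-9.6, -1.1, 4.8]
gripper_width: 0.648
```

Emit:
servo_tool(series=[[[-0.3, 0.008, 0, 0, 0], [-0.3, 0.008, 0, 0, 0], [-0.3, 0.008, 0, 0, 0], [-0.3, 0.008, 0, 0, 0], [-0.3, 0, 0, 0, 0]]])

```text
clock: 3.2
tcp_pos: [0.5571, 0.152, 0.0174]
tool_rot: [-0.001, 0.703, 0.711, -0.001]
wrist_force: [-1.8, -1.0, 1.2]
gripper_width: 0.651
```

Emit:
servo_tool(series=[[[-0.3, 0.005, 0, 0, 0], [-0.3, 0.005, 0, 0, 0], [-0.3, 0, 0, 0, 0]]])

```text
clock: 3.5
tcp_pos: [0.56, 0.1516, 0.0171]
tool_rot: [-0.007, 0.703, 0.711, -0.009]
wrist_force: [-23.7, -3.5, 18.8]
gripper_width: 0.653
```

```bash
python3 - <<'E'
from workcell import manip
import cv2,numpy as np
s=manip.snapshot("scene");np.savez("pics/s2.npz",**s)
t=manip.snapshot("top");np.savez("pics/t2.npz",**t)
g=lambda a:np.uint8(255*(a/255.)**.7)
a=np.hstack([cv2.resize(g(t["frame"][140:260,130:260]),(390,360),interpolation=2),cv2.resize(g(s["frame"][180:380,230:430]),(400,400),interpolation=2)[:360]])
cv2.imwrite("pics/c2.png",a)
E
```

```text
(no output)
```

View pics/c2.png

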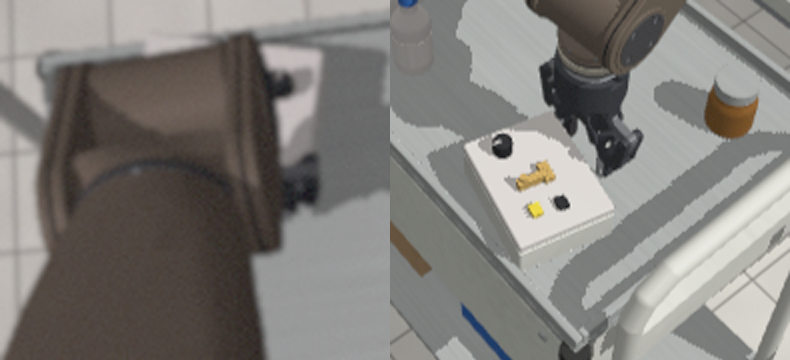

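Emit:
servo_tool(series=[[[-0.3, -0.006, 0, 0, 0], [-0.3, -0.01, 0, 0, 0], [-0.3, -0.01, 0, 0, 0]]])

```text
clock: 3.9
tcp_pos: [0.5418, 0.1525, 0.018]
tool_rot: [0.001, 0.702, 0.712, 0.001]
wrist_force: [-0.1, -0.5, -0.3]
gripper_width: 0.65
```

```bash
python3 - <<'E'
from h import *
s=dict(np.load("pics/s2.npz"))
f=lambda c,z:ray(s,(230+(c[0]-390)/2,180+c[1]/2),z).round(4)
for n,c in(("BR",(463,142)),("BL",(522,250)),("FL",(614,212))):print(n,f(c,.06))
print("rimcorner",f((578,340),.02))
s=dict(np.load("pics/scene0.npz"))
E
```

```text
BR [0.6719 0.0784 0.06  ]
BL [0.703  0.2194 0.06  ]
FL [0.602  0.2425 0.06  ]
rimcorner [0.7067 0.312  0.02  ]
```

Emit:
servo_tool(series=[[[-0.3, 0.007, -0.007, -0.004, 0], [-0.3, 0.005, 0, 0, 0], [-0.3, 0.004, 0, 0.001, 0], [-0.3, 0.003, 0, 0.001, 0], [-0.3, 0.003, 0, 0.001, 0]]])

```text
clock: 4.4
tcp_pos: [0.5623, 0.1454, 0.0155]
tool_rot: [-0.001, 0.703, 0.712, -0.001]
wrist_force: [-4.5, -0.4, -0.4]
gripper_width: 0.646
```

Emit:
servo_tool(series=[[[-0.3, 0.003, 0, 0.001, 0], [-0.3, 0.003, 0, 0.001, 0]]])

```text
clock: 4.6
tcp_pos: [0.5684, 0.145, 0.0178]
tool_rot: [-0.001, 0.702, 0.712, -0.001]
wrist_force: [-5.7, -3.1, -1.0]
gripper_width: 0.652
```

Free-moving now with light force; continuing.

Emit:
servo_tool(series=[[[-0.3, 0.003, 0, 0.0005, 0], [-0.3, 0.003, 0, 0.0005, 0], [-0.3, 0.003, 0, 0.0005, 0]]])

```text
clock: 4.9
tcp_pos: [0.572, 0.143, 0.0176]
tool_rot: [-0.005, 0.703, 0.711, -0.008]
wrist_force: [-20.1, -12.1, 5.3]
gripper_width: 0.653
```

Emit:
servo_tool(series=[[[-0.3, 0.003, 0, 0.0005, 0], [-0.3, 0.003, 0, 0.0005, 0]]])

```text
clock: 5.1
tcp_pos: [0.5773, 0.1422, 0.0179]
tool_rot: [-0.005, 0.703, 0.711, -0.009]
wrist_force: [-10.8, -6.5, 0.6]
gripper_width: 0.652
```

Emit:
servo_tool(series=[[[-0.3, 0.003, 0, 0.0005, 0], [-0.3, 0.003, 0, 0.0005, 0]]])

```text
clock: 5.3
tcp_pos: [0.5846, 0.1431, 0.0196]
tool_rot: [-0.004, 0.702, 0.712, -0.007]
wrist_force: [-20.4, -9.0, 5.5]
gripper_width: 0.648
```

```bash
cat > look.py <<'E'
from workcell import manip
import cv2,numpy as np,sys
s=manip.snapshot("scene");np.savez("pics/s%s.npz"%sys.argv[1],**s)
g=lambda a:np.uint8(255*(a/255.)**.7)
cv2.imwrite("pics/c%s.png"%sys.argv[1],cv2.resize(g(s["frame"][200:380,230:430]),(600,540),interpolation=2))
E
python3 look.py 3
```

```text
(no output)
```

View pics/c3.png

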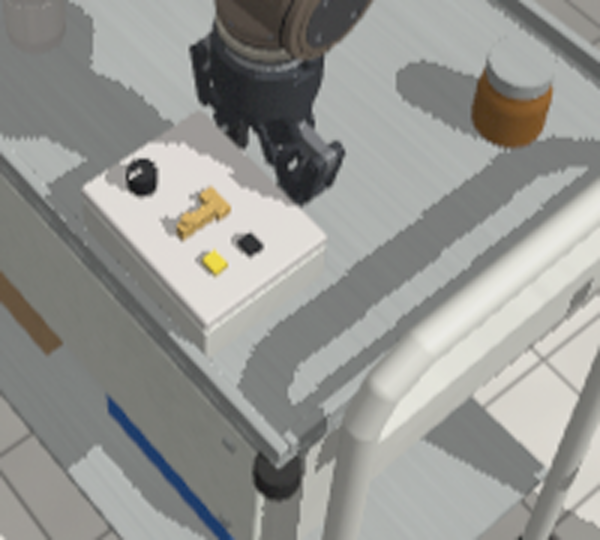

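```bash
python3 - <<'E'
from h import *
s=dict(np.load("pics/s3.npz"))
f=lambda c,z:ray(s,(230+c[0]/3,200+c[1]/3),z).round(4)
for n,c in(("BR",(82,187)),("BL",(205,326)),("FL",(326,241))):print(n,f(c,.06))
print("rimcorner",f((287,437),.02))
E
```

```text
BR [0.7045 0.0901 0.06  ]
BL [0.7044 0.2286 0.06  ]
FL [0.5985 0.2283 0.06  ]
rimcorner [0.6983 0.3072 0.02  ]
```

Emit:
servo_tool(series=[[[-0.3, -0.01, 0, 0, 0], [-0.3, -0.02, 0, 0, 0], [-0.3, -0.01, 0, 0.04, 0], [-0.3, 0, 0, 0.05, 0], [-0.3, 0, -0.02, 0.04, 0]]])

```text
clock: 5.85
tcp_pos: [0.5522, 0.1269, 0.1558]
tool_rot: [0.002, 0.701, 0.713, 0.003]
wrist_force: [1.1, -0.1, 1.4]
gripper_width: 0.651
```

```bash
python3 - <<'E'
from workcell import manip
o=manip.get_obs();print(o["q"].round(3),o["tcp_pos"])
E
```

```text
[ 4.700e-02  1.200e-01  1.916e+00  1.000e-03  1.098e+00 -1.541e+00] [0.55217314 0.12687404 0.15584179]
```

Emit:
servo_tool(series=[[[-0.3, 0, -0.02, 0.02, -0.143], [-0.3, 0, -0.02, 0, -0.143], [-0.3, 0, -0.02, 0, -0.143], [-0.3, 0, -0.02, 0, -0.143], [-0.3, 0.01, -0.01, 0, -0.143]]])

```text
clock: 6.35
tcp_pos: [0.5616, 0.0341, 0.1736]
tool_rot: [0.002, 0.908, 0.418, 0.002]
wrist_force: [0.1, -0.1, 0.1]
gripper_width: 0.648
```

Emit:
servo_tool(series=[[[-0.3, 0.015, 0, 0, -0.143], [-0.3, 0.015, 0, 0, -0.143], [-0.3, 0.015, 0, 0, -0.143], [-0.3, 0.015, 0, 0, -0.143], [-0.3, 0.015, 0, 0, -0.143]]])

```text
clock: 6.85
tcp_pos: [0.6377, 0.0353, 0.1735]
tool_rot: [0.001, 0.997, 0.074, 0.003]
wrist_force: [0.2, -0.8, 0.2]
gripper_width: 0.651
```

Emit:
servo_tool(series=[[[-0.3, 0, 0, 0, -0.14], [-0.3, 0, 0, 0, 0]]])

```text
clock: 7.05
tcp_pos: [0.6371, 0.0354, 0.1732]
tool_rot: [0.0, 1.0, 0.007, 0.002]
wrist_force: [-0.6, -0.5, 0.6]
gripper_width: 0.649
```

Emit:
servo_tool(series=[[[-0.3, 0.003, 0, -0.04, 0], [-0.3, 0, 0, -0.04, 0], [-0.3, 0, 0, -0.04, 0], [-0.3, 0, 0, -0.036, 0], [-0.3, 0, 0, 0, 0]]])

```text
clock: 7.55
tcp_pos: [0.634, 0.0359, 0.0102]
tool_rot: [-0.001, 1.0, 0.008, -0.005]
wrist_force: [-1.6, 0.1, -0.5]
gripper_width: 0.65
```

Emit:
servo_tool(series=[[[-0.3, 0, 0.015, 0, 0], [-0.3, 0, 0.015, 0, 0], [-0.3, 0, 0.006, 0, 0], [-0.3, 0, 0.006, 0, 0], [-0.3, 0, 0.005, 0.0005, 0]]])

```text
clock: 8.05
tcp_pos: [0.64, 0.0812, 0.0189]
tool_rot: [0.002, 1.0, 0.008, 0.002]
wrist_force: [-2.2, -7.9, 1.6]
gripper_width: 0.646
```

Emit:
servo_tool(series=[[[-0.3, 0, 0.005, 0.0005, 0], [-0.3, 0, 0.005, 0.0005, 0], [-0.3, 0, 0.005, 0.0005, 0]]])

```text
clock: 8.35
tcp_pos: [0.639, 0.0964, 0.0191]
tool_rot: [0.001, 1.0, 0.007, 0.001]
wrist_force: [-0.1, -4.6, -1.4]
gripper_width: 0.65
```

Pushing cleanly at about 5–8 N.

Emit:
servo_tool(series=[[[-0.3, 0, 0.006, 0, 0], [-0.3, 0, 0.006, 0, 0], [-0.3, 0, 0.006, 0, 0], [-0.3, 0, 0.006, 0, 0], [-0.3, 0, 0.006, 0, 0]]])

```text
clock: 8.85
tcp_pos: [0.6384, 0.1257, 0.019]
tool_rot: [0.002, 1.0, 0.008, 0.0]
wrist_force: [-1.3, -9.0, 2.2]
gripper_width: 0.65
```

Emit:
servo_tool(series=[[[-0.3, 0, 0.005, 0, 0], [-0.3, 0, 0.004, 0, 0], [-0.3, 0, 0.003, 0, 0]]])

```text
clock: 9.15
tcp_pos: [0.6382, 0.1376, 0.019]
tool_rot: [0.002, 1.0, 0.008, -0.0]
wrist_force: [-2.2, -9.8, 2.2]
gripper_width: 0.643
```

Emit:
servo_tool(series=[[[-0.3, 0, 0.003, 0, 0], [-0.3, 0, 0.003, 0, 0]]])

```text
clock: 9.35
tcp_pos: [0.6381, 0.1433, 0.019]
tool_rot: [0.003, 1.0, 0.009, -0.001]
wrist_force: [-2.4, -9.5, 2.7]
gripper_width: 0.65
```

Emit:
servo_tool(series=[[[-0.3, 0, 0.002, 0, 0], [-0.3, 0, 0.002, 0, 0]]])

```text
clock: 9.55
tcp_pos: [0.6379, 0.1472, 0.0189]
tool_rot: [0.003, 1.0, 0.009, -0.001]
wrist_force: [-4.1, -10.1, 1.7]
gripper_width: 0.651
```

```bash
python3 look.py 4
```

```text
(no output)
```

View pics/c4.png

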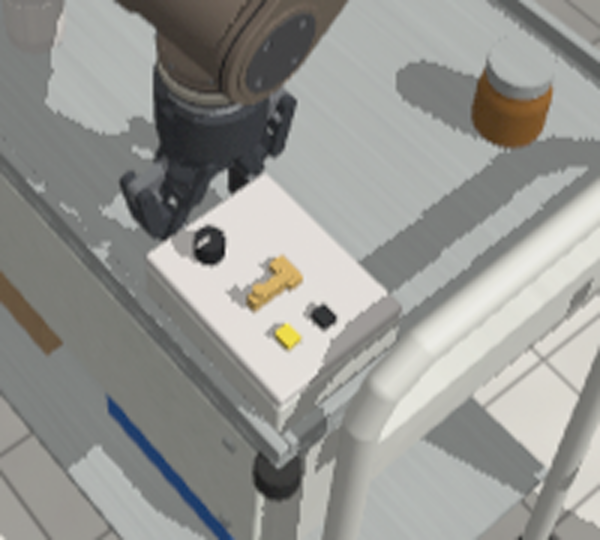

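Emit:
servo_tool(series=[[[-0.3, 0, 0.002, 0, 0], [-0.3, 0, 0.002, 0, 0]]])

```text
clock: 9.8
tcp_pos: [0.6383, 0.149, 0.019]
tool_rot: [0.005, 1.0, 0.01, -0.001]
wrist_force: [-1.7, -20.9, 3.3]
gripper_width: 0.653
```

```bash
python3 - <<'E'
from h import *
s=dict(np.load("pics/s4.npz"))
f=lambda c,z:ray(s,(230+c[0]/3,200+c[1]/3),z).round(4)
for n,c in(("BR",(147,258)),("BL",(281,404)),("FL",(401,308)),("FR",(265,175))):print(n,f(c,.06))
E
```

```text
BR [0.7033 0.1641 0.06  ]
BL [0.7009 0.3011 0.06  ]
FL [0.5937 0.2974 0.06  ]
FR [0.5963 0.1611 0.06  ]
```

Emit:
servo_tool(series=[[[-0.3, 0, -0.005, 0, 0], [-0.3, 0, -0.025, 0, 0], [-0.3, 0, -0.01, 0.05, 0], [-0.3, 0, 0, 0.05, 0], [-0.3, 0, 0, 0.05, 0]]])

```text
clock: 10.3
tcp_pos: [0.638, 0.1141, 0.1691]
tool_rot: [-0.001, 1.0, 0.007, 0.0]
wrist_force: [0.7, 0.9, 0.7]
gripper_width: 0.649
```

Emit:
servo_tool(series=[[[-0.3, -0.02, 0, 0.01, 0.143], [-0.3, -0.02, 0, 0, 0.143], [-0.3, -0.02, 0.01, 0, 0.143], [-0.3, -0.02, 0.01, 0, 0.143], [-0.3, -0.02, 0.02, 0, 0.143]]])

```text
clock: 10.8
tcp_pos: [0.5376, 0.1542, 0.1779]
tool_rot: [-0.0, 0.933, 0.359, 0.001]
wrist_force: [-0.3, 0.8, 0.1]
gripper_width: 0.649
```

Emit:
servo_tool(series=[[[-0.3, 0, 0.02, 0, 0.143], [-0.3, 0, 0.02, 0, 0.143], [-0.3, 0, 0.02, 0, 0.143], [-0.3, 0, 0.01, 0, 0.143], [-0.3, 0, 0, 0, 0.143]]])

```text
clock: 11.3
tcp_pos: [0.538, 0.226, 0.1779]
tool_rot: [-0.0, 0.748, 0.664, 0.001]
wrist_force: [1.0, 0.5, -0.2]
gripper_width: 0.653
```

Emit:
servo_tool(series=[[[-0.3, 0, 0, 0, 0.14], [-0.3, 0, 0, 0, 0]]])

```text
clock: 11.5
tcp_pos: [0.5381, 0.2247, 0.1777]
tool_rot: [0.0, 0.702, 0.712, 0.001]
wrist_force: [-0.0, 0.2, -0.3]
gripper_width: 0.652
```

Emit:
servo_tool(series=[[[-0.3, 0.01, 0, -0.04, 0], [-0.3, 0, 0, -0.04, 0], [-0.3, 0, 0, -0.04, 0], [-0.3, 0, 0, -0.038, 0], [-0.3, 0, 0, 0, 0]]])

```text
clock: 12.0
tcp_pos: [0.5432, 0.2228, 0.0131]
tool_rot: [-0.003, 0.703, 0.711, -0.005]
wrist_force: [-0.5, 0.6, -0.8]
gripper_width: 0.651
```

Emit:
servo_tool(series=[[[-0.3, 0.015, 0, 0, 0], [-0.3, 0.008, 0, 0.0005, 0], [-0.3, 0.003, 0, 0.0005, 0], [-0.3, 0.003, 0, 0.0005, 0]]])

```text
clock: 12.4
tcp_pos: [0.5783, 0.2239, 0.0222]
tool_rot: [0.001, 0.703, 0.712, 0.001]
wrist_force: [0.8, 0.0, 0.4]
gripper_width: 0.651
```

Emit:
servo_tool(series=[[[-0.3, 0.002, 0, -0.001, 0], [-0.3, 0.002, 0, 0, 0]]])

```text
clock: 12.6
tcp_pos: [0.5811, 0.2236, 0.0196]
tool_rot: [-0.0, 0.702, 0.712, -0.0]
wrist_force: [1.1, -1.0, -0.6]
gripper_width: 0.648
```

Emit:
servo_tool(series=[[[-0.3, 0.002, 0, 0, 0], [-0.3, 0.002, 0, 0, 0]]])

```text
clock: 12.8
tcp_pos: [0.5821, 0.2236, 0.0193]
tool_rot: [-0.003, 0.702, 0.712, -0.004]
wrist_force: [-13.8, -0.4, 11.8]
gripper_width: 0.651
```

Emit:
servo_tool(series=[[[-0.3, -0.004, 0, 0, 0], [-0.3, -0.02, 0, 0, 0], [-0.3, -0.01, 0, 0.04, 0], [-0.3, 0, 0, 0.05, 0], [-0.3, 0, 0, 0.05, 0]]])

```text
clock: 13.3
tcp_pos: [0.5501, 0.2235, 0.1599]
tool_rot: [-0.0, 0.702, 0.712, -0.001]
wrist_force: [0.1, 0.8, 0.5]
gripper_width: 0.648
```

Emit:
servo_tool(series=[[[-0.3, -0.02, -0.045, 0.02, 0], [-0.3, -0.02, -0.045, 0.02, 0], [-0.3, -0.02, -0.045, 0.02, 0], [-0.3, -0.02, -0.045, 0.02, 0], [-0.3, 0, -0.045, 0, 0]]])

```text
clock: 13.8
tcp_pos: [0.4757, 0.0081, 0.2379]
tool_rot: [0.003, 0.702, 0.712, 0.002]
wrist_force: [0.6, -0.1, 0.1]
gripper_width: 0.648
```

Emit:
servo_tool(series=[[[-0.3, 0, -0.045, 0, 0], [-0.3, 0, -0.045, 0, 0], [-0.3, 0, -0.045, 0, 0], [-0.3, 0, 0, 0, 0]]])

```text
clock: 14.2
tcp_pos: [0.4758, -0.1303, 0.2348]
tool_rot: [0.001, 0.705, 0.709, -0.0]
wrist_force: [0.4, 0.6, 0.1]
gripper_width: 0.651
```

```bash
python3 - <<'E'
from workcell import manip
import cv2,numpy as np
s=manip.snapshot("scene");t=manip.snapshot("top");np.savez("pics/s5.npz",**s);np.savez("pics/t5.npz",**t)
g=lambda a:np.uint8(255*(a/255.)**.6)
a=np.hstack([cv2.resize(g(t["frame"][145:345,135:345]),(420,400),interpolation=2),cv2.resize(g(s["frame"][240:373,280:406]),(378,400),interpolation=2)])
cv2.imwrite("pics/c5.png",a)
E
```

```text
(no output)
```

View pics/c5.png

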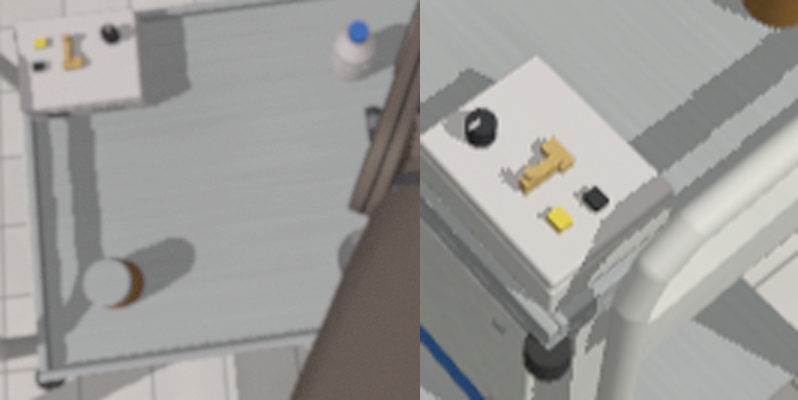

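Emit:
servo_tool(series=[[[-0.3, 0, 0.045, 0, 0], [-0.3, 0, 0.045, 0, 0], [-0.3, 0, 0.02, 0.03, 0], [-0.3, 0, 0, 0, 0], [-0.3, 0, 0, 0, 0]]])

```text
clock: 14.8
tcp_pos: [0.4761, -0.0142, 0.2652]
tool_rot: [0.001, 0.701, 0.713, 0.0]
wrist_force: [1.6, -0.7, -0.8]
gripper_width: 0.654
```

```bash
python3 - <<'E'
from h import *
t=dict(np.load("pics/t5.npz"));s=dict(np.load("pics/s5.npz"))
f=lambda c,z:ray(t,(135+c[0]/2,145+c[1]/2),z).round(4)
for n,c in(("BL",(15,25)),("BR",(136,12)),("FR",(143,101)),("FL",(32,110))):print(n,f(c,.06))
g=lambda c,z:ray(s,(280+(c[0]-420)/3,240+c[1]/3),z).round(4)
for n,c in(("BL",(553,285)),("FR",(537,56)),("FL",(673,187))):print("s",n,g(c,.06))
print("jar",f((107,280),.075),"cap",f((358,31),.125))
from workcell import manip
o=manip.get_obs();print(o["clock"],o["tcp_pos"],o["wrist_force"])
a=manip.snapshot("top")["frame"];cv2.imwrite("pics/t6.png",a)
E
```

```text
BL [0.6956 0.3015 0.06  ]
BR [0.697  0.1595 0.06  ]
FR [0.5882 0.158  0.06  ]
FL [0.5908 0.2847 0.06  ]
s BL [0.7003 0.3024 0.06  ]
s FR [0.5958 0.1627 0.06  ]
s FL [0.5921 0.2976 0.06  ]
jar [0.3906 0.2058 0.075 ] cap [ 0.6237 -0.0889  0.125 ]
14.8 [ 0.47609493 -0.01418993  0.2652182 ] [ 1.58941046 -0.72525096 -0.82449652]
```

View pics/t6.png

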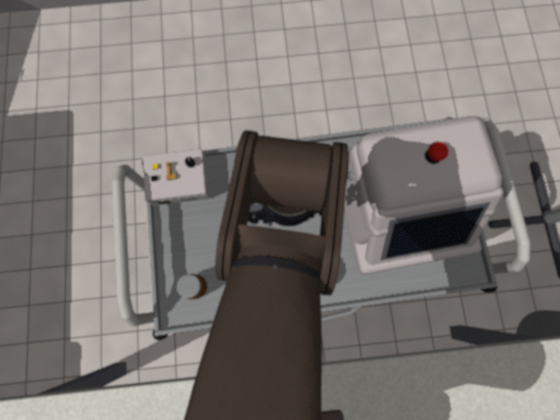

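```bash
python3 -c "
from workcell import manip
manip.sign_off()"
```

```text
the job is handed in; nothing more can be done
```

I pushed the supply unit into the far left corner and handed the job in at about 15 s of the 51 s. I used three pushes with the half-open fingers: front (squaring it against the far rim), right end (to the left rim), then front again.

**Position:** The last two pushes each met a sharp rise in force (21 N at the left rim, 14 N at the far rim), so the unit is against both rims. From the images, the back left edge is at about (0.70, 0.30) m, and the far left corner of the rims was measured at about (0.70, 0.30). The back is about 0.01 rad off the robot's axes, and the trolley itself is turned by about 0.013 rad.

**Other things:** The jar and bottle measure within 2 mm of where they started. The arm hid the bowl in the last pictures, so I did not re-measure it; the tool never went down near it.

**Where the checks disagreed:**
- The two cameras differ by up to 5 mm on the back edge, 0.6956 m against 0.7003 m.
- My top-view reading of the front left lid corner was about 13 mm off the scene-camera value, probably a bad pixel pick.
- One early push reached 24 N sideways with 19 N vertical at the wrist. I backed off and repeated it more gently; the images showed no tipping.
- While retreating, the arm came close to the console. The wrist force stayed near zero, and I moved it clear before handing in.

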